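Slide the middle sample pot out of its row into the reading dock

TASK

Three red-lidded sample pots stand touching in a row in front of the reading dock. Without lifting or tipping it, slide the middle pot straight out of the row, leaving its two neighbours where they stand, and on between the dock's guide rails until it presses on the sprung blue plate at the far end; press with about 9 newtons (over 15 N harms the reader), hold that for a second so that the reader registers it, then ease off and leave the pot standing in the dock against the plate, with nothing touching it but the dock.

Things in the scene. Friction and masses are not known exactly. Their poses are not given: they have to be found in the camera images.
- pot_mid: the middle pot of the row, the one to move: white, 63 mm high, wide red lid 68 mm in diameter at 48 to 63 mm height, body about 60 mm. Origin at the centre of its underside, z up. 0.17 to 0.35 kg, friction 0.28 to 0.42: sliding it takes 0.5 to 1.5 N. A vertical pusher meets its lid and does not tip it. Starts at dock x = -160 to -185 mm, its lid touching both neighbours' lids
- pot_left: the neighbour at the left end of the row (the dock's +y side): the same kind of pot, 0.25 kg, origin likewise; to be left where it stands (it may shift 8 mm at most)
- pot_right: the neighbour at the right end of the row (the dock's -y side): the same kind of pot, 0.25 kg, origin likewise; to be left where it stands (it may shift 8 mm at most)
- dock: the fixed reading dock, a straight lane between two 8 mm steel rails (centre height 55 mm) on low feet; rails and posts are 60 mm high at most. Origin on the worktop in the lane's centre line, x along the lane towards the reader, y left, z up. Lane 74 mm wide between the rails from x = -50 to +108 mm. No floor: pots slide on the worktop
- dock_mouth (a point): on the lane's centre line at x = -50 mm in the dock's frame, 55 mm high: here the straight lane begins; from here back to x = -88 mm the rails flare out to 118 mm apart
- reader: white reader housing, 60 x 120 mm, 87 mm high, across the lane's far end; its origin and axes are those of the dock, front face at x = 113 mm. It carries the upright blue pressure plate (56 mm wide, 12 to 64 mm high, facing the mouth). The plate reads a pot when pressed at over 5 N for half a second; over 15 N harms it
- reader_front (a point): centre of the housing's front, 50 mm high. From here a rod carries the blue plate towards the mouth; its setting differs each time and is not reported: the plate's untouched face is anywhere from 37 to 77 mm before this point, damped spring 2 N per mm from first touch, stop after 10 mm. Ease off at about 15 mm/s: it follows the pot back a few mm and the pot stays against it
There are look-alikes about, which are no part of the job. What is shaped like the pot_mid but purple or turquoise is not meant. Leave any yellow look-alike of the pot_right alone.

How it is judged:
By the outcome, as a careful person would: the job done as asked, in the order asked, and still so for the second after the job is handed in, with the robot touching nothing.
It also fails if it takes over 58 s, if anything falls off the work surface, if the arm or the gripper's body presses on something with over 40 N, if the wrist force passes 120 N, or if a joint passes its speed limit or range.

ROBOT

A 6-joint arm with a two-finger parallel gripper is mounted at the origin on a cart in front of the work surface, level with it; the furniture and walls round the work are solid. World frame = base frame: x ahead of the robot, y to its left, z up, the work surface at z = 0. Lengths are in m, angles in rad, forces in N, time in s.
With the tool pointing down it reaches from about 0.25 to 0.8 m from the base axis. Payload 8.5 kg.
Tool frame: the origin (TCP) lies at the very end of the fingers, on their centre line; the grasp point (between the pads) lies 19 mm behind it (env.grip_point_offset is the distance from the TCP to the grasp point, in m); z points along the fingers, y is the direction in which the jaws open and shut (so a half turn about z gives the same grasp; the last joint's range is limited). The gripper opens to 85 mm and grips with 20 to 120 N. Pads are 22 mm wide; open, the fingers measure 114 mm over their backs; the gripper's body (76 mm by 85 mm) begins 54 mm behind the grasp point. The pads swing forward as they close: fully open they stand 13 mm farther back than shut.
Start: joints at [-1.104, 0.238, -0.013, 1.319, 0, 1.571], TCP at [0.236, -0.469, 0.196] pointing down, gripper open.
Joint ranges: [-2.66, 2.66], [-1.03, 1.9], [-1.14, 1.46], [-1.82, 2.27], [-1.45, 1.34], [-3.14, 3.14]. Speed limits (rad/s): [2.22, 2.22, 2.79, 3.14, 3.14, 3.14].

INTERFACE

Orientations are given as a unit quaternion [w, x, y, z].
In Python, from cell import env gives the robot as it stands.
- The arm moves only by the tool arm_command, never from a script. Its argument "increments" is a list that holds one entry, the list of rows, each a list of 5 numbers: the shift along the tool's x, y, z in mm, then the turn about the tool's z in degrees, then the opening, from 0 (shut) to 1 (fully open). In form: [[[x, y, z, roll, claw], ...]]. A call has 1 to 20 rows; each row is the pose to reach, as a shift and turn from the pose measured when the call began, along the tool's axes at that moment; what a row does not reach only later rows make up. A row lasts 1/12 s, in which the tool goes at most 41.7 mm and 7.16 degrees, less where a joint would pass 70% of its speed; a pose out of reach is approached as far as the arm can. A call with a gripper value outside its range is refused whole. The fingers move at their own pace and stop on an object; "squeeze" is the grip in N (left out, the last holds). Time passes only in rows, so rows that repeat a pose let the fingers close. It gives the time, the measured TCP pose, the force and the opening at its end, in the units of the state.
- env.get_state(): the state, without advancing time (a new reading comes with each control period).
- env.snapshot(name): name is "scene" or "top" or "wrist"; returns a dict with "image" (420x560x3 uint8, red, green, blue), "K" (3x3 intrinsics, pixels), "k1" (the pictures are not rectified: a ray, as slopes to the right and down, at radius r is drawn at 1 + k1 r^2 times it, then the intrinsics apply), "world_from_camera" (4x4, takes a point from camera to world coordinates). Camera axes: x right, y down, z forward; pixel columns grow to the right and rows downward; lengths in m; the calibration is good to about 2 mm. A picture is of the moment at which its call begins. There is no depth.
- env.finish_job(): hands the job in, once; it reports no verdict.
Trained networks look in a picture, given as the dict that the camera call returned (one of the last four; its "shot" number tells which), for a name from the list of things; names that differ only in an ending like _2 or _b are one class to them, and where a whole thing is asked for, a point or a joint stands for the part that bears it (a point fixed in the world has none). Each returns a list of dicts, best first, with "conf" (0 to 1); they miss things now and then, are a little off and sometimes report something else, mostly with a low value. They report only what shows in the picture. A call takes as long as a camera call. They do not tell look-alikes from the thing itself.
- env.regions_of(label, picture): "mask" (420x560 bool, what is visible of it) and "extent" ([left, top, right, bottom] in pixels, round what is visible of it).
- env.landmark_of(label, picture): "uv" ([column, row] in pixels: a listed point, or the origin of a listed thing).
The state is a dict: "t": time; "joint_positions": joint angles; "joint_vel": joint speeds; "joint_efforts": joint torques, N m; "tcp_pos": TCP position; "orientation": TCP orientation; "wrist_force": force on the tool from outside, world axes, zero at the start; "moment": the same for the moment, N m; "opening": opening from 0.0 (shut) to 1.0 (fully open).
Only numpy, scipy, OpenCV 4.12 (cv2) and the standard library are available. Lean on these libraries where they do the work, as an engineer would, in place of code of your own. Each camera call takes 0.05 s, during which the arm holds its last target.

## Working session

There is one attempt and no reset: what is moved stays moved. The work goes in short steps, Python scripts to look and compute and a tool call to move; the robot and the scene stay as the last step left them, time stands still between calls to the robot, and variables do not carry over. Pictures are saved under pics/ and viewed, and the job is handed in when it is done.

Besides the shell and the picture viewer there is one more tool, called after ">>>" as a command line: name --argument value ..., lists and objects as JSON in quotes. arm_command: Moves the arm, as the interface text tells. Its arguments: {"type":"object","properties":{"increments":{"type":"array","items":{"type":"array","items":{"type":"array","items":{"type":"number"}}}},"squeeze":{"type":"number"}},"required":["increments"]}

```bash
ls; mkdir -p pics
cat > h.py <<'E'
import numpy as np, cv2
from cell import env
def save(p,name): cv2.imwrite('pics/'+name,cv2.cvtColor(p['image'],cv2.COLOR_RGB2BGR))
def ray(p,uv):
    K=p['K'];x=(uv[0]-K[0,2])/K[0,0];y=(uv[1]-K[1,2])/K[1,1]
    rd=np.hypot(x,y);r=rd
    for _ in range(30): r=rd/(1+p['k1']*r*r)
    s=r/rd if rd>0 else 1
    T=np.array(p['world_from_camera']);return T[:3,3],T[:3,:3]@np.array([x*s,y*s,1])
def at(p,uv,z):
    o,d=ray(p,uv);return o+d*(z-o[2])/d[2]
def proj(p,X):
    T=np.linalg.inv(np.array(p['world_from_camera']));c=T[:3,:3]@np.array(X)+T[:3,3]
    a,b=c[0]/c[2],c[1]/c[2];f=1+p['k1']*(a*a+b*b);K=p['K']
    return np.array([K[0,0]*a*f+K[0,2],K[1,1]*b*f+K[1,2]])
E
python3 - <<'E'
from h import *
np.set_printoptions(precision=4,suppress=True)
print(env.get_state())
for n in ['scene','top']:
    p=env.snapshot(n);p['K']=np.array(p['K']);save(p,n+'0.png');print(n,p['k1'],p['world_from_camera'])
    for l in ['pot_mid','pot_left','dock','dock_mouth','reader','reader_front']:
        for f in (env.landmark_of,):
            for r in f(l,p): print(l,r['conf'],np.array(r['uv']),[at(p,r['uv'],z)[:2] for z in (0,.05)])
E
```

```text
pics
{'t': 0.0, 'joint_positions': array([-1.104 ,  0.2388, -0.0143,  1.3192, -0.    ,  1.5708]), 'joint_vel': array([ 0.0002, -0.0008,  0.0005, -0.0003, -0.0008, -0.0003]), 'joint_efforts': array([  0.0059, -53.8782,  34.6441,   0.0185,   0.0002,  -0.    ]), 'tcp_pos': array([ 0.236 , -0.4684,  0.1953]), 'orientation': array([-0.0007,  0.9729,  0.2313, -0.0002]), 'wrist_force': array([ 0.1826, -0.3509, -0.7108]), 'moment': array([0.022 , 0.0251, 0.028 ]), 'opening': 1.0013326938883942}
scene -0.06622597882480703 [[ 0.7251 -0.401   0.5598 -0.0023]
 [-0.6886 -0.4268  0.5862 -0.8446]
 [ 0.0038 -0.8106 -0.5856  0.6051]
 [ 0.      0.      0.      1.    ]]
pot_mid 0.9 [227.5 307.6] [array([ 0.2944, -0.3956]), array([ 0.2699, -0.4327])]
pot_mid 0.67 [203.4 237.7] [array([ 0.3765, -0.2072]), array([ 0.3452, -0.2598])]
pot_mid 0.57 [281.7 304.3] [array([ 0.37 , -0.456]), array([ 0.3392, -0.4881])]
pot_left 0.7 [199.  222.1] [array([ 0.4009, -0.1559]), array([ 0.3676, -0.2128])]
dock 0.84 [279.  222.6] [array([ 0.5296, -0.2793]), array([ 0.4856, -0.326 ])]
dock_mouth 0.58 [256.8 212.7] [array
[... 268 characters left out ...]
 0.139   0.3589]
 [-0.9995 -0.0104 -0.0288 -0.3281]
 [ 0.0299 -0.1388 -0.9899  1.0119]
 [ 0.      0.      0.      1.    ]]
pot_mid 0.67 [292.9 312.1] [array([ 0.2954, -0.3954]), array([ 0.2985, -0.3921])]
pot_mid 0.62 [203.9 274. ] [array([ 0.3729, -0.2086]), array([ 0.3722, -0.2145])]
pot_mid 0.55 [325.2 272.3] [array([ 0.3782, -0.4636]), array([ 0.3772, -0.4569])]
pot_left 0.64 [233.3 288.1] [array([ 0.3441, -0.2706]), array([ 0.3448, -0.2735])]
pot_left 0.58 [173.8 259.1] [array([ 0.4035, -0.1448]), array([ 0.4013, -0.1539])]
dock 0.79 [244.9 204.9] [array([ 0.5204, -0.2922]), array([ 0.5124, -0.2939])]
reader_front 0.86 [271.  156.6] [array([ 0.6275, -0.3473]), array([ 0.6142, -0.3463])]
```

View pics/scene0.png

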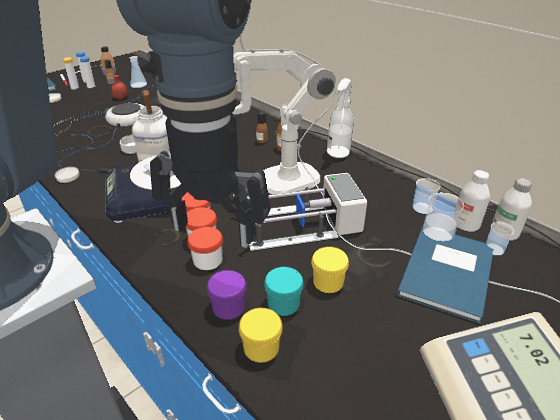

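View pics/top0.png

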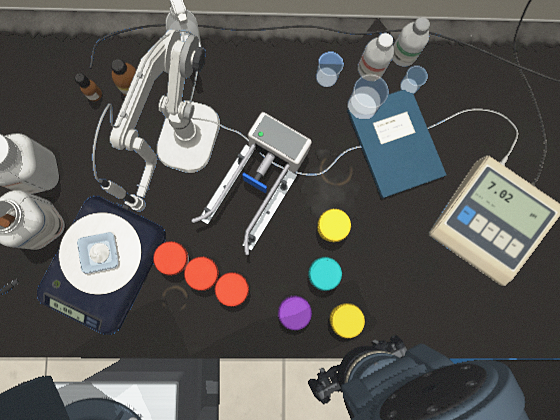

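The scene view shows red lids at (193,203), (201,222), (206,241), with the dock to their right; the arm hides part of it. The top view shows red lids at (170,258), (201,273), (231,290), the dock mouth at about (225,230), and the reader at (280,138).

Candidates, top view:
- **Red pots:** (170,258), (201,273), (231,290).
- **Purple look-alike:** (295,313).
- **Turquoise look-alike:** (325,273).
- **Yellow look-alikes:** (334,225) and (347,321).

I choose the middle red pot at (201,273), and will check it in a crop.

Run:
```python
from h import *
np.set_printoptions(precision=4,suppress=True)
p=env.snapshot('top')
im=p['image'];hsv=cv2.cvtColor(im,cv2.COLOR_RGB2HSV)
m=(((hsv[...,0]<8)|(hsv[...,0]>174))&(hsv[...,1]>150)&(hsv[...,2]>90)).astype(np.uint8)
n,l,s,c=cv2.connectedComponentsWithStats(m)
print([(s[i],c[i]) for i in range(1,n) if s[i,4]>100])
# hough-like circle: template of lid top disc projected
from scipy.optimize import minimize
for uv in [(170,258),(201,273),(231,290)]:
    print(uv, at(p,uv,.063)[:2])
crop=im[110:320,140:350];big=cv2.resize(crop,None,fx=2.8,fy=2.8,interpolation=cv2.INTER_CUBIC)
cv2.imwrite('pics/crop1.png',cv2.cvtColor(big,cv2.COLOR_RGB2BGR))
for l in ['dock','reader','pot_mid']:
    for r in env.regions_of(l,p): print(l,r['conf'],r['extent'])
for l in ['dock_mouth','reader_front','pot_right','reader','dock']:
    for r in env.landmark_of(l,p): print(l,r['conf'],r['uv'])
```

```text
[(array([153, 241,  35,  35, 901], dtype=int32), array([170.0089, 257.7669])), (array([ 184,  256,   65,   51, 1817], dtype=int32), array([216.0859, 281.0473]))]
(170, 258) [ 0.4028 -0.1487]
(201, 273) [ 0.3739 -0.2103]
(231, 290) [ 0.3413 -0.2698]
dock 0.64 [191.9, 110.7, 310.5, 253.2]
reader 0.75 [243.6, 113.7, 310.5, 190.5]
pot_mid 0.87 [186.0, 257.1, 216.6, 289.7]
pot_mid 0.72 [280.8, 297.8, 310.4, 332.5]
pot_mid 0.64 [308.7, 256.7, 345.0, 292.2]
reader_front 0.74 [272.2, 156.1]
pot_right 0.85 [233.1, 288.2]
pot_right 0.66 [343.5, 318.7]
pot_right 0.63 [331.3, 227.1]
dock 0.88 [244.4, 204.7]
```

View pics/crop1.png

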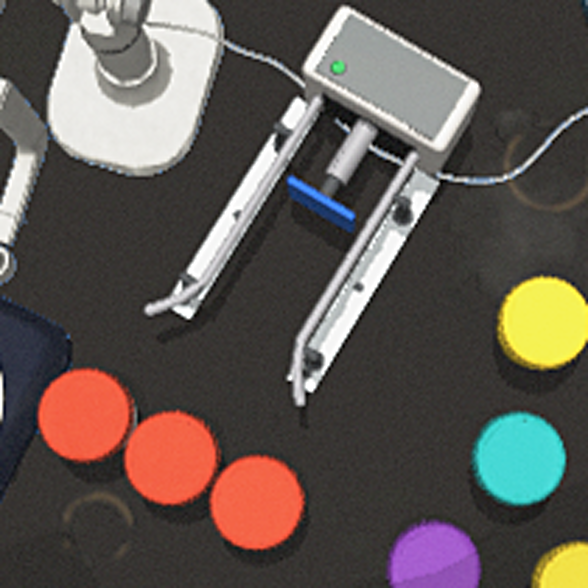

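The crop confirms the middle red lid at crop pixel (171,458), between the two other red lids. The rails run from about (318,100) to (205,290) and from (412,160) to (302,335), and the blue plate runs (290,180) to (353,225).

Run:
```python
from h import *
np.set_printoptions(precision=4,suppress=True)
p=env.snapshot('top')
c=lambda u,v:((u+.5)/2.8-.5+140,(v+.5)/2.8-.5+110)
L=[at(p,c(*q),.055)[:2] for q in [(312,110),(209,280)]]
R=[at(p,c(*q),.055)[:2] for q in [(410,163),(304,333)]]
for a in (L,R): d=a[0]-a[1];print(a,np.degrees(np.arctan2(d[1],d[0])),np.linalg.norm(d))
P=[at(p,c(*q),.063)[:2] for q in [(86,412),(171,456),(257,501)]]
print(P,np.linalg.norm(P[0]-P[1]),np.linalg.norm(P[2]-P[1]))
d=P[0]-P[2];print('row yaw-90',np.degrees(np.arctan2(d[1],d[0]))-90)
B=[at(p,c(*q),.064)[:2] for q in [(290,179),(355,220)]];print('plate',B)
d=B[0]-B[1];print(np.degrees(np.arctan2(d[1],d[0]))-90,np.linalg.norm(d))
H=[at(p,c(*q),.087)[:2] for q in [(343,7),(305,72),(437,155),(480,90)]];print('house',H)
d=H[1]-H[2];print(np.degrees(np.arctan2(d[1],d[0]))-90,np.linalg.norm(d))
dl=at(p,(244.4,204.7),0);print('dock',dl, at(p,(272,156),.05))
yaw=np.radians(-30);ex=np.array([np.cos(yaw),np.sin(yaw)]);ey=np.array([-ex[1],ex[0]])
D=lambda x:(np.dot(x-P[1],ex)*1e3,np.dot(x-P[1],ey)*1e3)
for n,x in [('L0',L[0]),('L1',L[1]),('R0',R[0]),('R1',R[1]),('p0',P[0]),('p2',P[2]),('b0',B[0]),('b1',B[1]),('H1',H[1]),('H2',H[2]),('dock',dl[:2])]:print(n,D(x))
```

```text
[array([ 0.6285, -0.3051]), array([ 0.5012, -0.2326])] -29.666978703323394 0.14649674545228555
[array([ 0.5895, -0.3774]), array([ 0.4634, -0.3016])] -31.032698116888927 0.14717093536074508
[array([ 0.4052, -0.1494]), array([ 0.3749, -0.2098]), array([ 0.344 , -0.2706])] 0.0675912531697666 0.06817562892460688
row yaw-90 -26.774788976240274
plate [array([ 0.5743, -0.2901]), array([ 0.5447, -0.3374])]
-32.05468157377424 0.055780923368236174
house [array([ 0.6961, -0.3272]), array([ 0.6473, -0.3005]), array([ 0.5879, -0.395 ]), array([ 0.6359, -0.4258])]
-32.18720064619194 0.11159877813822523
dock [ 0.5208 -0.2911  0.    ] [ 0.6155 -0.3484  0.05  ]
L0 (np.float64(267.2773127924476), np.float64(44.27447601394323))
L1 (np.float64(120.78304188603084), np.float64(43.42299512212964))
R0 (np.float64(269.7009062504243), np.float64(-37.84342572490957))
R1 (np.float64(122.55387550737967), np.float64(-35.19096300847534))
p0 (np.float64(-3.9514339422282543), np.float64(67.47565245968126))
p2 (np.float64(3.68690499089706), np.float64(-68.07586290935865))
b0 (np.float64(212.88653669446606), np.float64(30.184509559231145))
b1 (np.float64(210.88660803258037), np.float64(-25.56055028610766))
H1 (np.float64(281.3013903057961), np.float64(57.681851248769846))
H2 (np.float64(277.0422695950111), np.float64(-53.83562349270634))
dock (np.float64(167.04177315713548), np.float64(2.605925657995628))
```

>>> arm_command --increments '[[[20, -23, 0, -7, 0.25], [40, -46, 0, -14, 0.25], [60, -69, 0, -21, 0.25], [80, -92, 0, -28, 0.25], [100, -115, 0, -35, 0.25], [120, -138, 0, -42, 0.25], [140, -161, 0, -49, 0.25], [160, -185, 0, -56, 0.25], [180, -208, 0, -63, 0.25], [200, -231, 0, -70, 0.25], [200, -231, 0, -77, 0.25], [200, -231, 0, -84, 0.25], [200, -231, 0, -91, 0.25]]]' --squeeze 60

```text
t: 2.28
tcp_pos: [0.3112, -0.1718, 0.1961]
orientation: [0.0, 0.513, 0.858, 0.0]
wrist_force: [0.2, 0.3, -0.3]
opening: 0.249
```

```bash
cat > st.py <<'E'
from h import *
np.set_printoptions(precision=4,suppress=True)
P=np.array([.3749,-.2098])
def show():
    s=env.get_state();w,x,y,z=s['orientation']
    yaw=np.degrees(np.arctan2(2*(x*y+w*z),1-2*(y*y+z*z)))
    a=np.radians(-30);ex=np.array([np.cos(a),np.sin(a)]);ey=np.array([-ex[1],ex[0]])
    d=(s['tcp_pos'][:2]-P)*1e3;f=s['wrist_force']
    print('t',s['t'],'tcp',s['tcp_pos'],'toolyaw',yaw,'j',s['joint_positions'],'fwd',d@ex,'lat',d@ey,'F',f,'Ffwd',f[:2]@ex,'Flat',f[:2]@ey,'op',s['opening'])
show()
E
python3 st.py
```

```text
t 2.2833 tcp [ 0.3112 -0.1718  0.1961] toolyaw 118.21180116110904 j [-0.5045 -0.0553 -0.3457  1.2798  0.      0.5739] fwd -74.18961720195198 lat 1.0470185627573934 F [ 0.215   0.3276 -0.2768] Ffwd 0.022359544411818883 Flat 0.3911872353536205 op 0.24864827339294662
```

>>> arm_command --increments '[[[0, 0, 15, -7, 0.25], [0, 0, 30, -14, 0.25], [0, 0, 45, -21, 0.25], [0, 0, 60, -28, 0.25], [0, 0, 70, -31.8, 0.25], [0, 0, 70, -31.8, 0.25]]]'

```text
t: 2.78
tcp_pos: [0.3101, -0.1712, 0.1246]
orientation: [-0.001, 0.257, 0.966, 0.0]
wrist_force: [-0.2, 0.2, 0.2]
opening: 0.248
```

```bash
python3 st.py
python3 - <<'E'
from h import *
for n in ['wrist','scene','top']:
    p=env.snapshot(n);save(p,n+'1.png')
    for P in [(.3749,-.2098,.063),(.4052,-.1494,.063),(.344,-.2706,.063)]: print(n,proj(p,P))
E
```

```text
t 2.7833 tcp [ 0.3101 -0.1712  0.1246] toolyaw 150.18240142481048 j [-0.5045 -0.0128 -0.4956  1.09   -0.      0.0159] fwd -75.4412517792674 lat 1.0148877999354349 F [-0.2394  0.2208  0.1542] Ffwd -0.31777798396688217 Flat 0.07151934973827953 op 0.247608946447861
wrist [278.48392172 293.54448577]
wrist [351.27341525 289.65812759]
wrist [205.58291398 296.65844327]
scene [200.42613147 214.88889295]
scene [195.82088649 196.851161  ]
scene [205.49087614 235.39028131]
top [200.74041218 272.5109149 ]
top [170.38899146 256.80487636]
top [231.45451023 288.61059003]
```

View pics/wrist1.png

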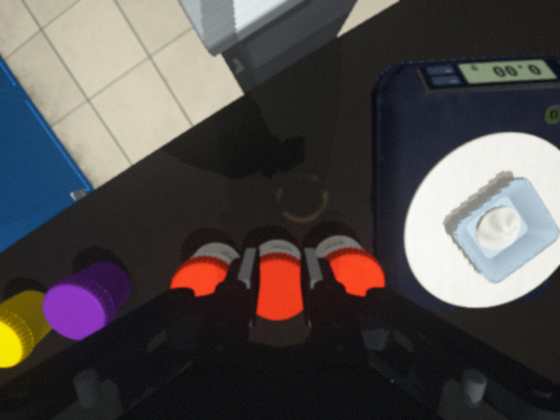

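View pics/scene1.png

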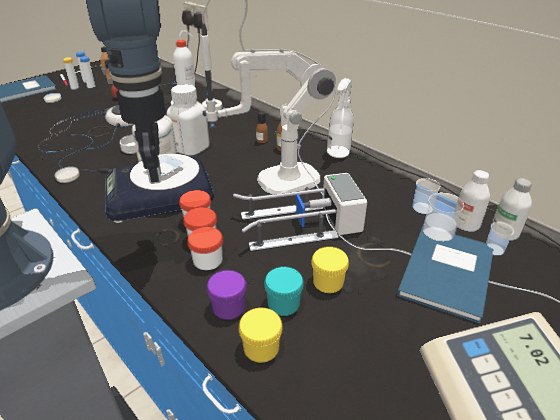

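The wrist view shows the two fingers above and behind the row, with the middle lid centred at (280,285) and its neighbours at (205,280) and (352,272). The scene view now shows the whole dock unobstructed, with the lids at (195,200), (200,219) and (206,240). I'll overlay my estimate to check it.

Run:
```python
from h import *
np.set_printoptions(precision=4,suppress=True)
P=np.array([.3749,-.2098])
a=np.radians(-30.5);ex=np.array([np.cos(a),np.sin(a)]);ey=np.array([-ex[1],ex[0]])
a0=np.radians(-30);e0=np.array([np.cos(a0),np.sin(a0)]);f0=np.array([-e0[1],e0[0]])
C=P+e0*.196+f0*.0037  # midpoint of rails
D=C-ex*.027; print(D)
w=lambda x,y,z:np.r_[D+ex*x+ey*y,z]
ims=[]
for n,(u0,v0,u1,v1) in [('scene',(175,160,375,270)),('top',(140,110,350,310))]:
    p=env.snapshot(n);s=3 if n=='scene' else 2.0
    im=cv2.resize(p['image'][v0:v1,u0:u1],None,fx=s*1,fy=s,interpolation=cv2.INTER_CUBIC)
    def pl(pts,col):
        q=np.array([(proj(p,X)-[u0-.5,v0-.5])*s-.5 for X in pts]);cv2.polylines(im,[np.round(q*16).astype(np.int32)],False,col,1,cv2.LINE_AA,4)
    for sg in (1,-1): pl([w(-88,0,0)*0+w(-.088,sg*.063,.055),w(-.05,sg*.041,.055),w(.108,sg*.041,.055)],(0,255,0))
    pl([w(.113,.06,.087),w(.113,-.06,.087),w(.173,-.06,.087),w(.173,.06,.087),w(.113,.06,.087)],(0,255,0))
    for c in [(.4052,-.1494),(.3749,-.2098),(.344,-.2706)]:
        t=np.linspace(0,6.2832,60);pl([(c[0]+.034*np.cos(k),c[1]+.034*np.sin(k),.063) for k in t],(0,255,255))
    cv2.imwrite(f'pics/ov_{n}.png',cv2.cvtColor(im,cv2.COLOR_RGB2BGR))
```

```text
[ 0.5232 -0.2909]
```

View pics/ov_scene.png

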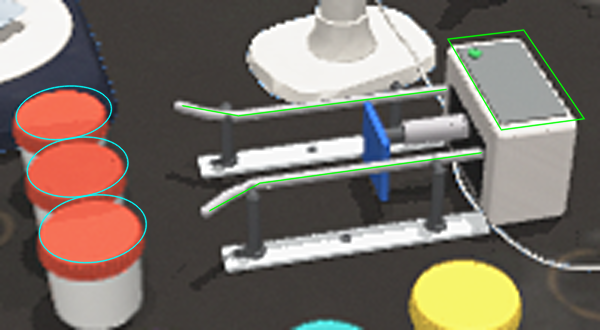

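View pics/ov_top.png

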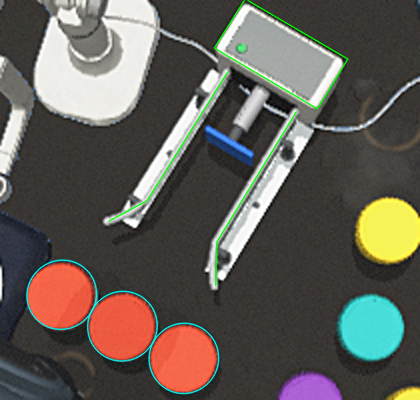

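The overlay fits in both views, within about 2 px on the scene camera. I'll go down behind the pot.

>>> arm_command --increments '[[[0, -2, 25, 0, 0.25], [0, -4, 50, 0, 0.25], [0, -5, 75, 0, 0.25], [0, -5, 89, 0, 0.25], [-5, -5, 89, 0, 0.25], [-10, -4.5, 89, 0, 0.25], [-14, -4, 89, 0, 0.25], [-18, -4, 89, 0, 0.25], [-22, -3.7, 89, 0, 0.25], [-25, -3.5, 89, 0, 0.25]]]'

```text
t: 3.87
tcp_pos: [0.3329, -0.1884, 0.0386]
orientation: [0.002, 0.26, 0.966, -0.0]
wrist_force: [-0.7, 0.5, 0.1]
opening: 0.247
```

```bash
python3 st.py
python3 - <<'E'
from h import *
p=env.snapshot('top');im=cv2.resize(p['image'][200:330,130:290],None,fx=4,fy=4,interpolation=cv2.INTER_CUBIC)
cv2.imwrite('pics/t2.png',cv2.cvtColor(im,cv2.COLOR_RGB2BGR))
p=env.snapshot('wrist');save(p,'w2.png')
E
```

```text
t 3.8667 tcp [ 0.3329 -0.1884  0.0386] toolyaw 149.90519067015538 j [-0.5149  0.1183 -0.6062  0.8428  0.      0.0103] fwd -47.09156305723119 lat -2.42102557859565 F [-0.6796  0.5415  0.0647] Ffwd -0.8593195180345116 Flat 0.12912662898836189 op 0.2470536961903046
```

View pics/w2.png

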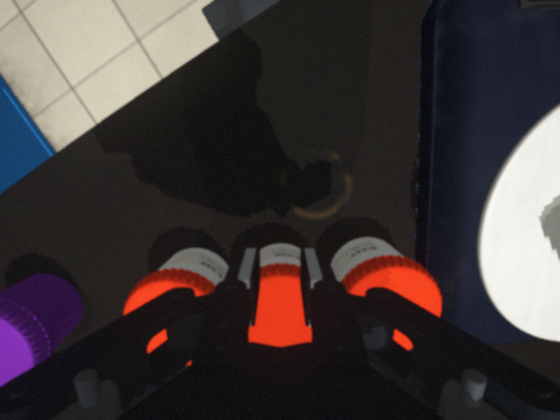

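View pics/t2.png

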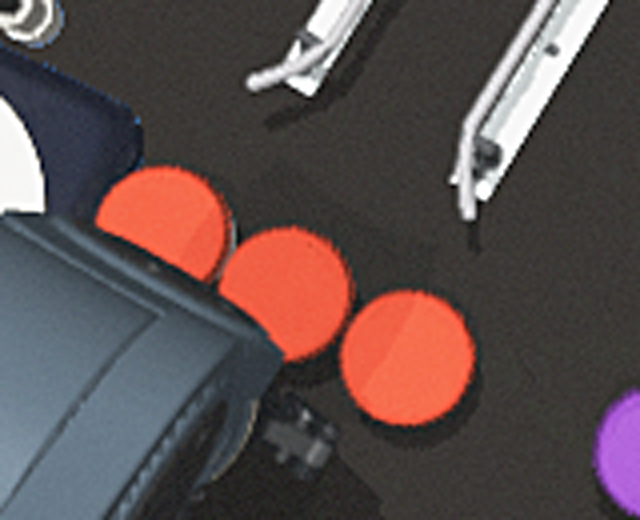

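>>> arm_command --increments '[[[-1, 0, -4, 0, 0.25], [-4, 0.2, -4, 0, 0.25], [-8, 0.4, -4, 0, 0.25], [-12, 0.7, -4, 0, 0.25], [-16, 0.9, -4, 0, 0.25], [-20, 1.1, -4, 0, 0.25], [-24, 1.3, -4, 0, 0.25], [-27, 1.5, -4, 0, 0.25], [-30, 1.7, -4, 0, 0.25], [-30, 1.7, -4, 0, 0.25]]]'

```text
t: 4.8
tcp_pos: [0.36, -0.2021, 0.0424]
orientation: [0.002, 0.26, 0.966, -0.0]
wrist_force: [-1.4, -0.1, -0.2]
opening: 0.248
```

```bash
python3 st.py
python3 - <<'E'
from h import *
p=env.snapshot('top');im=cv2.resize(p['image'][200:330,130:290],None,fx=4,fy=4,interpolation=cv2.INTER_CUBIC)
q=env.snapshot('scene');i2=cv2.resize(q['image'][160:270,150:350],None,fx=3,fy=3,interpolation=cv2.INTER_CUBIC)
i2=cv2.resize(q['image'][150:280,150:310],None,fx=4,fy=4,interpolation=cv2.INTER_CUBIC)
o=cv2.resize(np.hstack([im,i2]),None,fx=.62,fy=.62,interpolation=cv2.INTER_AREA)
cv2.imwrite('pics/t3.png',cv2.cvtColor(o,cv2.COLOR_RGB2BGR))
E
```

```text
t 4.8 tcp [ 0.36   -0.2021  0.0424] toolyaw 149.91076267778112 j [-0.5115  0.1623 -0.5392  0.8661  0.0001  0.0137] fwd -16.777671480515046 lat -0.7453787642261688 F [-1.4315 -0.0869 -0.2209] Ffwd -1.1962692578104515 Flat -0.7910628066971864 op 0.2482998211759767
```

View pics/t3.png

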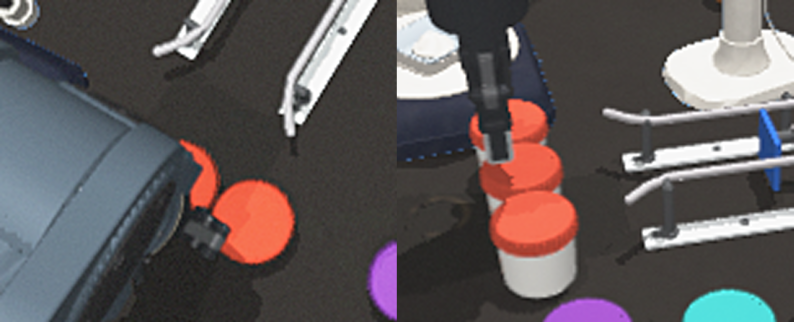

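The middle lid is moving forward of the row (right half, about (520,170)) and the right neighbour is unmoved. I'll continue.

>>> arm_command --increments '[[[-3, 0.1, 0, 0, 0.25], [-7, 0.4, 0, 0, 0.25], [-11, 0.6, 0, 0, 0.25], [-15, 0.8, 0, 0, 0.25], [-19, 1.0, 0, 0, 0.25], [-23, 1.3, 0, 0, 0.25], [-27, 1.5, 0, 0, 0.25], [-31, 1.7, 0, 0, 0.25], [-35, 1.9, 0, 0, 0.25], [-39, 2.2, 0, 0, 0.25], [-42, 2.4, 0, 0, 0.25], [-45, 2.5, 0, 0, 0.25], [-45, 2.5, 0, 0, 0.25]]]'

```text
t: 5.98
tcp_pos: [0.4001, -0.2224, 0.0424]
orientation: [0.001, 0.26, 0.966, -0.0]
wrist_force: [-0.9, -0.3, 0.1]
opening: 0.256
```

```bash
python3 st.py
cat > two.py <<'E'
from h import *
import sys
p=env.snapshot('top');im=cv2.resize(p['image'][110:310,140:340],None,fx=2,fy=2,interpolation=cv2.INTER_CUBIC)
q=env.snapshot('scene');i2=cv2.resize(q['image'][150:283,175:308+42],None,fx=3,fy=3,interpolation=cv2.INTER_CUBIC)
o=np.hstack([im,i2[:,:400]]) if i2.shape[0]==400 else np.hstack([im,cv2.resize(q['image'][150:280,175:305],(400,400),interpolation=cv2.INTER_CUBIC)])
cv2.imwrite('pics/'+sys.argv[1],cv2.cvtColor(o,cv2.COLOR_RGB2BGR))
E
python3 two.py t4.png
```

```text
t 5.9833 tcp [ 0.4001 -0.2224  0.0424] toolyaw 149.91227773218498 j [-0.5074  0.2324 -0.4445  0.8909  0.      0.0178] fwd 28.10987936239659 lat 1.6798964797795555 F [-0.9424 -0.3396  0.1095] Ffwd -0.6463316162153424 Flat -0.7653240673037905 op 0.2558887065586946
```

View pics/t4.png

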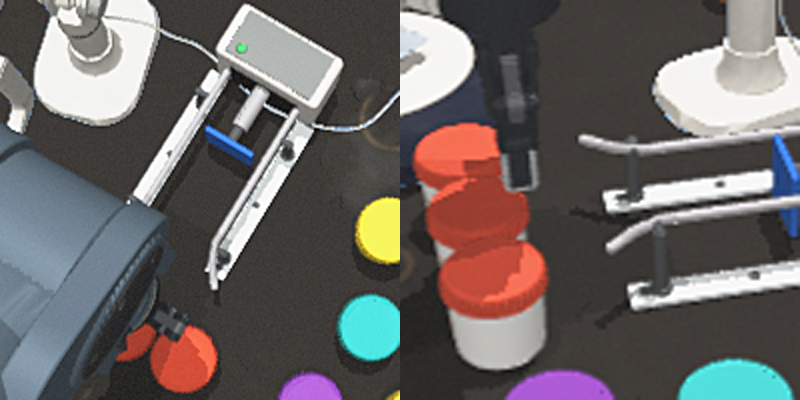

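Run:
```python
from h import *
s=env.get_state();print(s)
for n in ['scene','top','wrist']:
    p=env.snapshot(n);u=proj(p,s['tcp_pos']);print(n,u)
    if n!='wrist':
        im=p['image'].copy();x,y=int(u[0]),int(u[1])
        cv2.circle(im,(x,y),2,(0,255,0),1)
        c=im[y-65:y+65,x-70:x+70];cv2.imwrite(f'pics/z_{n}.png',cv2.cvtColor(cv2.resize(c,None,fx=4,fy=4,interpolation=cv2.INTER_CUBIC),cv2.COLOR_RGB2BGR))
    else: save(p,'w4.png')
```

```text
{'t': 6.0833, 'joint_positions': array([-5.07402263e-01,  2.31766306e-01, -4.45543502e-01,  8.91114439e-01,
        1.74893219e-05,  1.77400738e-02]), 'joint_vel': array([ 0.00045934, -0.00566204, -0.00657747, -0.00012307, -0.00187413,
        0.00120189]), 'joint_efforts': array([ 9.76949581e-03, -4.73660266e+01,  2.91787434e+01, -1.05893088e-01,
        4.20999149e-04,  6.29475253e-04]), 'tcp_pos': array([ 0.39945232, -0.22206992,  0.04238006]), 'orientation': array([ 1.15278968e-03,  2.59564258e-01,  9.65725110e-01, -2.79003227e-04]), 'wrist_force': array([-0.23999273, -0.20298642, -0.17008979]), 'moment': array([-0.00223633,  0.06554972, -0.07107646]), 'opening': 0.25138812715807585}
scene [214.60018005 220.54173697]
top [208.46854503 260.46503201]
wrist [279.77493893 240.80574843]
```

View pics/z_scene.png

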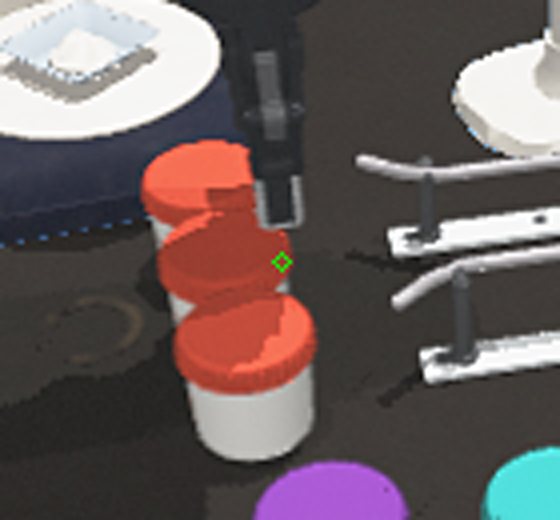

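View pics/w4.png

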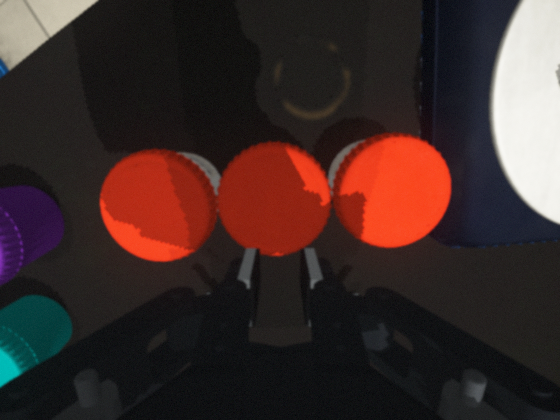

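Run:
```python
from h import *
np.set_printoptions(precision=4,suppress=True)
s=env.get_state()
q=env.snapshot('wrist');p=env.snapshot('scene')
print(q['K'],q['k1']);T=np.array(q['world_from_camera']);print(T)
from cell import env as e;print(e.grip_point_offset)
o1,d1=ray(p,(214,211.5));o2,d2=ray(q,(247,251))
A=np.c_[d1,-d2];t=np.linalg.lstsq(A,o2-o1,rcond=None)[0]
print('tri',o1+d1*t[0],o2+d2*t[1],'tcp',s['tcp_pos'])
ct=np.linalg.inv(T)@np.r_[s['tcp_pos'],1];print('tcp in cam',ct)
# mid lid from wrist
for uv in [(160,205),(274,198),(393,190)]: print(at(q,uv,.063))
```

```text
[[290.5952   0.     279.7144]
 [  0.     290.5952 213.7896]
 [  0.       0.       1.    ]] -0.04303388455296099
[[ 0.5026  0.8331  0.2312  0.3409]
 [ 0.8645 -0.4843 -0.1342 -0.1881]
 [ 0.0002  0.2673 -0.9636  0.2204]
 [ 0.      0.      0.      1.    ]]
0.0187
tri [ 0.3913 -0.236   0.0774] [ 0.385  -0.2341  0.0749] tcp [ 0.3993 -0.222   0.0424]
tcp in cam [0.     0.0175 0.1895 1.    ]
[ 0.3405 -0.2656  0.063 ]
[ 0.3692 -0.2082  0.063 ]
[ 0.3984 -0.149   0.063 ]
```

The middle lid is still in place: the scene shows all three lids at their original pixels, and the fingertips at (214,211) are about 15–30 mm above the TCP point. So the part-open fingers passed over the lids. I'll go back up and behind, then come in lower.

>>> arm_command --increments '[[[0, 0, -25, 0, 0.25], [0, 0, -50, 0, 0.25], [25, -1.5, -55, 0, 0.25], [55, -3, -55, 0, 0.25], [85, -5, -55, 0, 0.25], [105, -6, -55, 0, 0.25], [108, -6, -50, 0, 0.25], [108, -6, -25, 0, 0.25], [108, -6, 0, 0, 0.25], [108, -6, 15, 0, 0.25], [108, -6, 26, 0, 0.25], [108, -6, 30, 0, 0.25], [108, -6, 30, 0, 0.25]]]'

```text
t: 7.42
tcp_pos: [0.3027, -0.1729, 0.0115]
orientation: [0.001, 0.26, 0.966, -0.0]
wrist_force: [0.1, -0.7, 1.2]
opening: 0.251
```

```bash
python3 st.py; python3 two.py t5.png
python3 - <<'E'
from h import *
s=env.get_state()
p=env.snapshot('wrist');save(p,'w5.png');p=env.snapshot('scene');print(proj(p,s['tcp_pos']))
E
```

```text
t 7.4167 tcp [ 0.3027 -0.1729  0.0115] toolyaw 149.91152634807256 j [-0.5191  0.103  -0.7147  0.752   0.0001  0.006 ] fwd -80.98103093169227 lat -4.176649648341181 F [ 0.1172 -0.7058  1.2364] Ffwd 0.4543680792333722 Flat -0.5526551268075609 op 0.25097298831045484
[164.36612039 240.8509054 ]
```

View pics/t5.png

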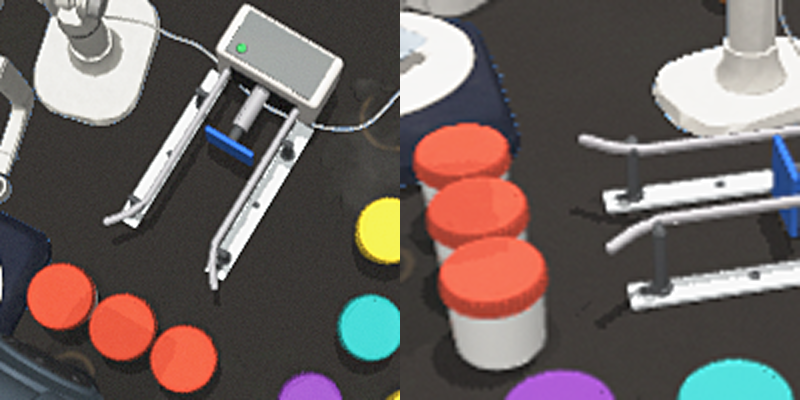

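View pics/w5.png

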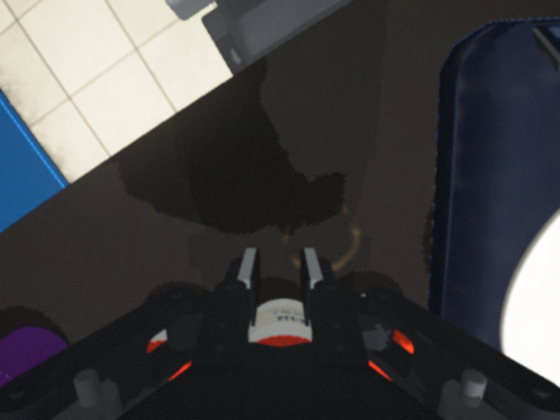

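All three pots are unmoved, and the wrist view now shows the fingers behind the white body of the middle pot at (280,320). Next I'll check the tip height in the scene view.

Run:
```python
from h import *
p=env.snapshot('scene');cv2.imwrite('pics/s5.png',cv2.cvtColor(cv2.resize(p['image'][150:280,90:250],None,fx=4,fy=4,interpolation=cv2.INTER_CUBIC),cv2.COLOR_RGB2BGR))
```

```text
(no output)
```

View pics/s5.png

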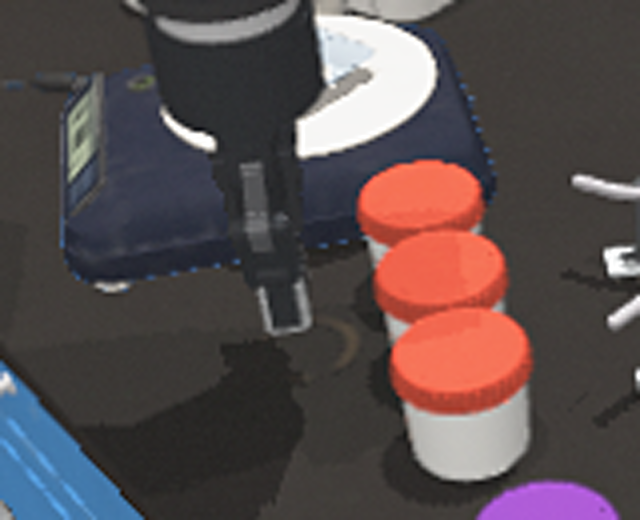

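>>> arm_command --increments '[[[0, 0, 4, 0, 0.25], [-6, 0.2, 4, 0, 0.25], [-12, 0.5, 4, 0, 0.25], [-18, 0.8, 4, 0, 0.25], [-24, 1.1, 4, 0, 0.25], [-29, 1.4, 4, 0, 0.25], [-33, 1.6, 4, 0, 0.25], [-37, 1.9, 4, 0, 0.25], [-41, 2.1, 4, 0, 0.25], [-45, 2.4, 4, 0, 0.25], [-48, 2.6, 4, 0, 0.25], [-51, 2.8, 4, 0, 0.25], [-54, 3, 4, 0, 0.25]]]'

```text
t: 8.75
tcp_pos: [0.352, -0.198, 0.009]
orientation: [0.002, 0.26, 0.966, -0.0]
wrist_force: [-0.2, -0.6, -0.0]
opening: 0.252
```

```bash
python3 st.py; python3 two.py t6.png
```

```text
t 8.75 tcp [ 0.352 -0.198  0.009] toolyaw 149.90761208293682 j [-0.5125  0.1905 -0.6106  0.7659 -0.      0.0127] fwd -25.70862172096996 lat -1.268297433743405 F [-0.2241 -0.6229 -0.0101] Ffwd 0.11741267687909063 Flat -0.6514823499562811 op 0.251536372736255
```

View pics/t6.png

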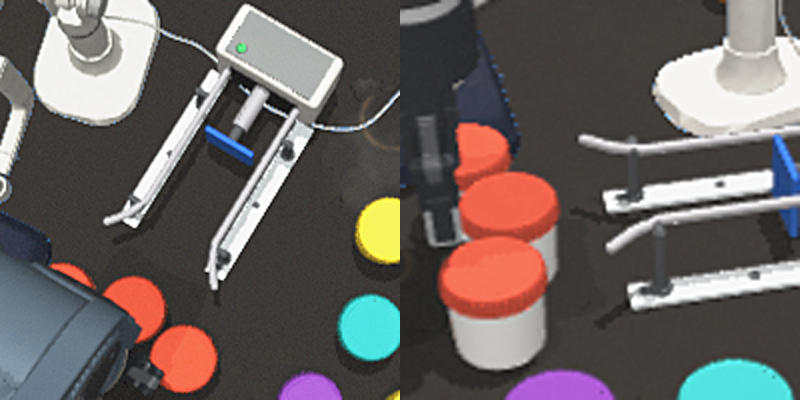

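The middle pot has moved: lid now at (136,308) in the top half, about 23 mm forward, while the right neighbour is still at (183,358). I'll continue along the same line.

>>> arm_command --increments '[[[-3, 0.2, 0, 0, 0.25], [-8, 0.4, 0, 0, 0.25], [-13, 0.7, 0, 0, 0.25], [-18, 1.0, 0, 0, 0.25], [-23, 1.3, 0, 0, 0.25], [-28, 1.5, 0, 0, 0.25], [-33, 1.8, 0, 0, 0.25], [-38, 2.1, 0, 0, 0.25], [-43, 2.3, 0, 0, 0.25], [-46, 2.5, 0, 0, 0.25], [-48, 2.6, 0, 0, 0.25]]]'

```text
t: 9.77
tcp_pos: [0.3957, -0.2203, 0.0093]
orientation: [0.002, 0.26, 0.966, -0.001]
wrist_force: [-0.1, 0.6, -0.2]
opening: 0.247
```

```bash
python3 st.py; python3 two.py t7.png
```

```text
t 9.7667 tcp [ 0.3957 -0.2203  0.0093] toolyaw 149.91214939133755 j [-0.508   0.2627 -0.5064  0.7971  0.      0.0171] fwd 23.306587603365948 lat 1.3263436752918922 F [-0.0637  0.5521 -0.1503] Ffwd -0.3312114012843288 Flat 0.44628809523670865 op 0.24723296997203362
```

View pics/t7.png

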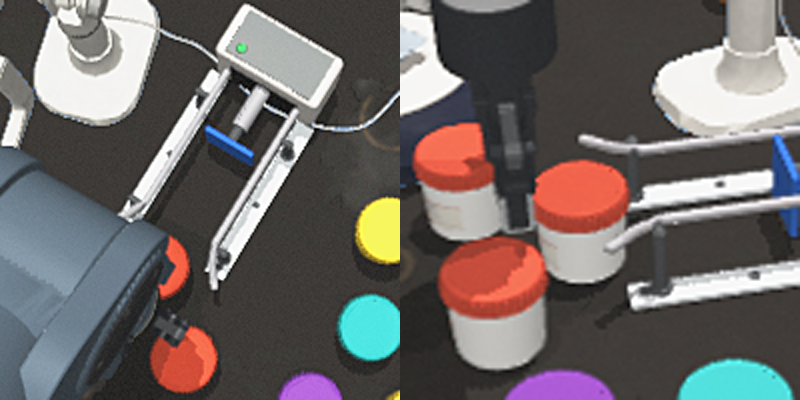

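The pot is clear of the row: its lid is at (580,195) in the right half, at the mouth and between the rails, with the neighbours in place. I'll push it into the lane.

>>> arm_command --increments '[[[-3, 0.2, 0, 0, 0.25], [-8, 0.5, 0, 0, 0.25], [-13, 0.8, 0, 0, 0.25], [-18, 1.1, 0, 0, 0.25], [-23, 1.4, 0, 0, 0.25], [-28, 1.7, 0, 0, 0.25], [-33, 2.0, 0, 0, 0.25], [-38, 2.2, 0, 0, 0.25], [-43, 2.4, 0, 0, 0.25], [-48, 2.5, 0, 0, 0.25], [-53, 2.5, 0, 0, 0.25], [-56, 2.5, 0, 0, 0.25], [-58, 2.5, 0, 0, 0.25]]]'

```text
t: 10.95
tcp_pos: [0.4475, -0.2474, 0.0096]
orientation: [0.002, 0.26, 0.966, -0.001]
wrist_force: [-1.0, 1.3, -1.5]
opening: 0.25
```

```bash
python3 st.py; python3 two.py t8.png
```

```text
t 10.95 tcp [ 0.4475 -0.2474  0.0096] toolyaw 149.91152768804844 j [-0.5051  0.3474 -0.3735  0.845   0.      0.02  ] fwd 81.70658528326503 lat 3.7100632290593234 F [-1.0241  1.318  -1.4877] Ffwd -1.5459123515058977 Flat 0.6293247267349302 op 0.25034721164816
```

View pics/t8.png

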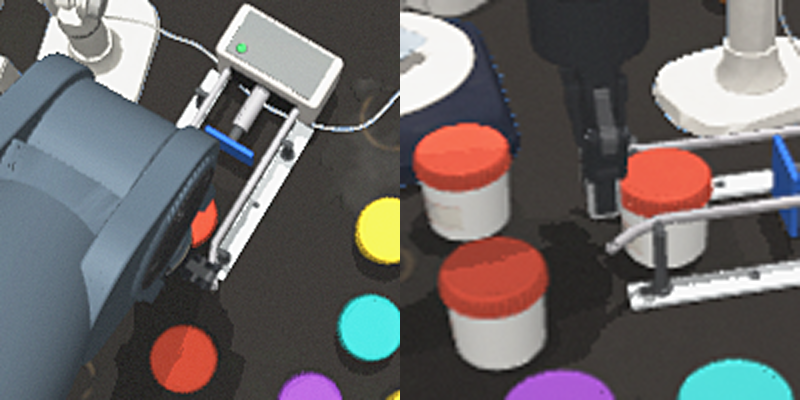

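The lid is at (665,180), inside the lane, with about 45 mm to go to the plate.

>>> arm_command --increments '[[[-3, 0, 0, 0, 0.25], [-7, 0, 0, 0, 0.25], [-11, 0, 0, 0, 0.25], [-15, -0.1, 0, 0, 0.25], [-19, -0.2, 0, 0, 0.25], [-23, -0.2, 0, 0, 0.25], [-27, -0.2, 0, 0, 0.25], [-30, -0.3, 0, 0, 0.25], [-33, -0.3, 0, 0, 0.25], [-35, -0.3, 0, 0, 0.25]]]'

```text
t: 11.88
tcp_pos: [0.4779, -0.2654, 0.0097]
orientation: [0.003, 0.26, 0.966, -0.001]
wrist_force: [-0.2, -0.2, 0.0]
opening: 0.251
```

```bash
python3 st.py; python3 two.py t9.png
```

```text
t 11.8833 tcp [ 0.4779 -0.2654  0.0097] toolyaw 149.9102235896497 j [-0.5069  0.3983 -0.2887  0.8786 -0.      0.0182] fwd 117.04860101400753 lat 3.3476584106597067 F [-0.1975 -0.2099  0.039 ] Ffwd -0.06603308969896617 Flat -0.2805527183918592 op 0.2512465630998896
```

View pics/t9.png

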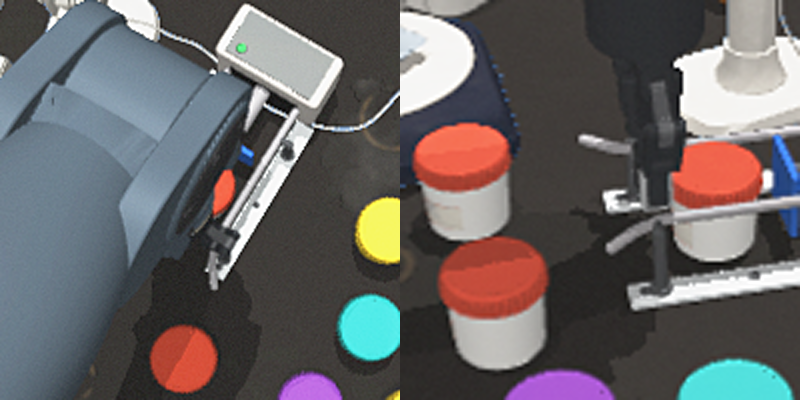

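The pot is in the lane with roughly 10 mm left to the plate at (785,185). I'll make slow steps and watch the force.

>>> arm_command --increments '[[[-1, 0, 0, 0, 0.25], [-2, 0, 0, 0, 0.25], [-3, 0, 0, 0, 0.25], [-4, 0, 0, 0, 0.25], [-5, 0, 0, 0, 0.25], [-6, 0, 0, 0, 0.25], [-7, 0, 0, 0, 0.25], [-8, 0, 0, 0, 0.25], [-9, -0.1, 0, 0, 0.25]]]'

```text
t: 12.73
tcp_pos: [0.4858, -0.2701, 0.0098]
orientation: [0.003, 0.26, 0.966, -0.001]
wrist_force: [-0.2, 0.4, 0.1]
opening: 0.25
```

```bash
python3 st.py; python3 two.py t10.png
```

```text
t 12.7333 tcp [ 0.4858 -0.2701  0.0098] toolyaw 149.9125597501718 j [-0.5074  0.4114 -0.2663  0.8876  0.      0.0177] fwd 126.19622543116327 lat 3.2576479396055524 F [-0.1538  0.3917  0.1362] Ffwd -0.3290745992879031 Flat 0.26235398357096884 op 0.25014370114386875
```

View pics/t10.png

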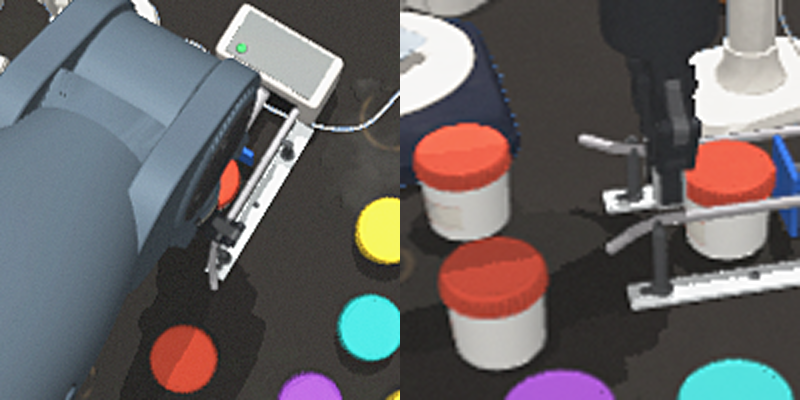

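The lid's edge is nearly at the plate, at about (775,180). Now finer steps.

>>> arm_command --increments '[[[-0.5, 0, 0, 0, 0.25], [-1, 0, 0, 0, 0.25], [-1.5, 0, 0, 0, 0.25], [-2, 0, 0, 0, 0.25], [-2.5, 0, 0, 0, 0.25], [-3, 0, 0, 0, 0.25], [-3.5, 0, 0, 0, 0.25], [-4, 0, 0, 0, 0.25]]]'

```text
t: 13.5
tcp_pos: [0.4894, -0.2722, 0.0098]
orientation: [0.003, 0.26, 0.966, -0.001]
wrist_force: [-0.2, -0.5, 0.5]
opening: 0.249
```

```bash
python3 st.py
```

```text
t 13.5 tcp [ 0.4894 -0.2722  0.0098] toolyaw 149.91269949807915 j [-0.5075  0.4173 -0.2561  0.8918  0.      0.0176] fwd 130.36394168445142 lat 3.2367844360185853 F [-0.1684 -0.5154  0.4843] Ffwd 0.11190301362745553 Flat -0.5305810441056557 op 0.24930339487915099
```

>>> arm_command --increments '[[[-0.5, 0, 0, 0, 0.25], [-1, 0, 0, 0, 0.25], [-1.5, 0, 0, 0, 0.25], [-2, 0, 0, 0, 0.25], [-2.5, 0, 0, 0, 0.25], [-3, 0, 0, 0, 0.25]]]'

```text
t: 14.0
tcp_pos: [0.4915, -0.2734, 0.0098]
orientation: [0.002, 0.26, 0.966, -0.001]
wrist_force: [-3.5, 2.9, 1.7]
opening: 0.244
```

```bash
python3 st.py; python3 two.py t11.png
```

```text
t 14.0 tcp [ 0.4915 -0.2734  0.0098] toolyaw 149.9099103942638 j [-0.5077  0.4217 -0.2488  0.8957  0.      0.0175] fwd 132.81586197161795 lat 3.2065335784354096 F [-3.4879  2.8863  1.6679] Ffwd -4.463715235129974 Flat 0.7556347427652373 op 0.24409667687075925
```

View pics/t11.png

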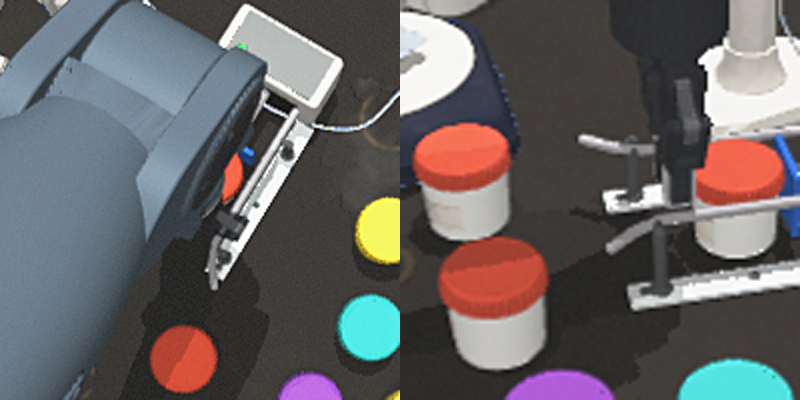

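Contact: about 4.5 N so far. I'll press on gently toward about 10 N at the wrist, which includes roughly 1 N of sliding friction.

>>> arm_command --increments '[[[-0.8, 0, 0, 0, 0.25], [-1.2, 0, 0, 0, 0.25], [-1.6, 0, 0, 0, 0.25], [-2, 0, 0, 0, 0.25], [-2.3, 0, 0, 0, 0.25], [-2.3, 0, 0, 0, 0.25]]]'

```text
t: 14.6
tcp_pos: [0.4926, -0.2741, 0.0096]
orientation: [0.001, 0.26, 0.966, -0.0]
wrist_force: [-5.8, 3.8, 3.7]
opening: 0.253
```

```bash
python3 st.py
```

```text
t 14.6 tcp [ 0.4926 -0.2741  0.0096] toolyaw 149.91192210149367 j [-0.5077  0.4249 -0.2437  0.8993  0.0001  0.0174] fwd 134.09578210234267 lat 3.225491973913559 F [-5.781   3.7775  3.7104] Ffwd -6.8952185779625195 Flat 0.3808746775589527 op 0.25303315034628354
```

>>> arm_command --increments '[[[-1.2, 0, 0, 0, 0.25], [-1.6, 0, 0, 0, 0.25], [-2, 0, 0, 0, 0.25], [-2.4, 0, 0, 0, 0.25], [-2.6, 0, 0, 0, 0.25], [-2.6, 0, 0, 0, 0.25], [-2.6, 0, 0, 0, 0.25]]]'

```text
t: 15.18
tcp_pos: [0.4933, -0.2745, 0.0094]
orientation: [-0.0, 0.26, 0.966, 0.0]
wrist_force: [-8.1, 5.0, 4.9]
opening: 0.254
```

```bash
python3 st.py
```

```text
t 15.1833 tcp [ 0.4933 -0.2745  0.0094] toolyaw 149.90987575741042 j [-0.5078  0.4284 -0.2384  0.9041  0.0001  0.0174] fwd 134.88899936903968 lat 3.1964663618504217 F [-8.0968  4.9973  4.8604] Ffwd -9.510737046602234 Flat 0.2793883239829644 op 0.25384228138536064
```

>>> arm_command --increments '[[[-2, 0, -0.3, 0, 0.25], [-2.4, 0, -0.3, 0, 0.25], [-2.6, 0, -0.3, 0, 0.25], [-2.6, 0, -0.3, 0, 0.25], [-2.6, 0, -0.3, 0, 0.25], [-2.6, 0, -0.3, 0, 0.25]]]'

```text
t: 15.68
tcp_pos: [0.4936, -0.2746, 0.0093]
orientation: [-0.002, 0.26, 0.966, 0.001]
wrist_force: [-9.1, 5.6, 6.6]
opening: 0.25
```

```bash
python3 st.py; python3 two.py t12.png; python3 st.py
```

```text
t 15.6833 tcp [ 0.4936 -0.2746  0.0093] toolyaw 149.9164707502637 j [-0.5078  0.4316 -0.233   0.9101  0.0001  0.0173] fwd 135.2306049684998 lat 3.2090238874665844 F [-9.1245  5.596   6.6461] Ffwd -10.699993279509801 Flat 0.2840203048112854 op 0.2497962945893871
t 15.7833 tcp [ 0.4936 -0.2747  0.0094] toolyaw 149.9151896137674 j [-0.5078  0.4316 -0.233   0.91    0.0001  0.0173] fwd 135.26617227096912 lat 3.2105498175251546 F [-8.1982  5.2366  4.9513] Ffwd -9.718196081840924 Flat 0.43594699704248246 op 0.24621510355641948
```

View pics/t12.png

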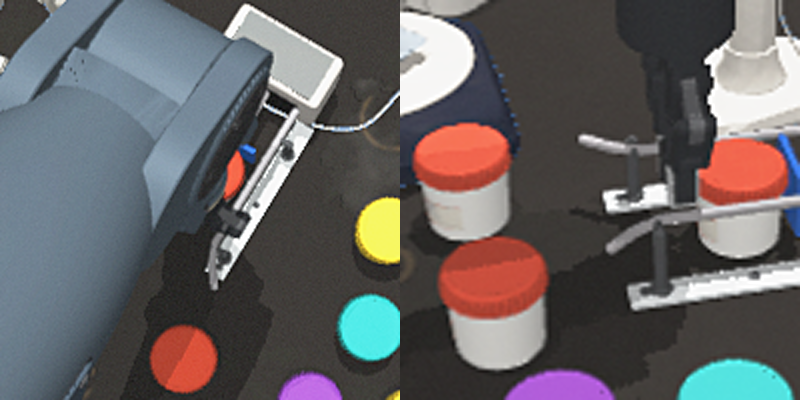

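About 10 N at the wrist with the pot upright. I'll hold this for more than a second.

>>> arm_command --increments '[[[-2.4, 0, -0.3, 0, 0.25], [-2.4, 0, -0.3, 0, 0.25], [-2.4, 0, -0.3, 0, 0.25], [-2.4, 0, -0.3, 0, 0.25], [-2.4, 0, -0.3, 0, 0.25], [-2.4, 0, -0.3, 0, 0.25], [-2.4, 0, -0.3, 0, 0.25], [-2.4, 0, -0.3, 0, 0.25], [-2.4, 0, -0.3, 0, 0.25], [-2.4, 0, -0.3, 0, 0.25], [-2.4, 0, -0.3, 0, 0.25], [-2.4, 0, -0.3, 0, 0.25], [-2.4, 0, -0.3, 0, 0.25], [-2.4, 0, -0.3, 0, 0.25], [-2.4, 0, -0.3, 0, 0.25]]]'

```text
t: 17.03
tcp_pos: [0.4936, -0.2746, 0.0093]
orientation: [-0.004, 0.26, 0.966, 0.001]
wrist_force: [-8.9, 4.6, 5.7]
opening: 0.249
```

```bash
python3 st.py
python3 - <<'E'
from h import *
f=[]
for i in range(3):
    p=env.snapshot('scene');f.append(env.get_state()['wrist_force'])
print(np.round(f,1))
# green light look on reader
p=env.snapshot('scene');cv2.imwrite('pics/s13.png',cv2.cvtColor(cv2.resize(p['image'][160:270,230:390],None,fx=4.5,fy=4.5,interpolation=cv2.INTER_CUBIC),cv2.COLOR_RGB2BGR))
E
```

```text
t 17.0333 tcp [ 0.4936 -0.2746  0.0093] toolyaw 149.91382720190109 j [-0.5079  0.4345 -0.2282  0.9159  0.0002  0.0172] fwd 135.2347030674807 lat 3.2014529176941307 F [-8.8889  4.6079  5.6877] Ffwd -10.00199346049515 Flat -0.4538916486865252 op 0.24871581841961213
[[-9.7  4.9  5.7]
 [-9.4  5.8  5.7]
 [-9.2  5.5  6.1]]
```

View pics/s13.png

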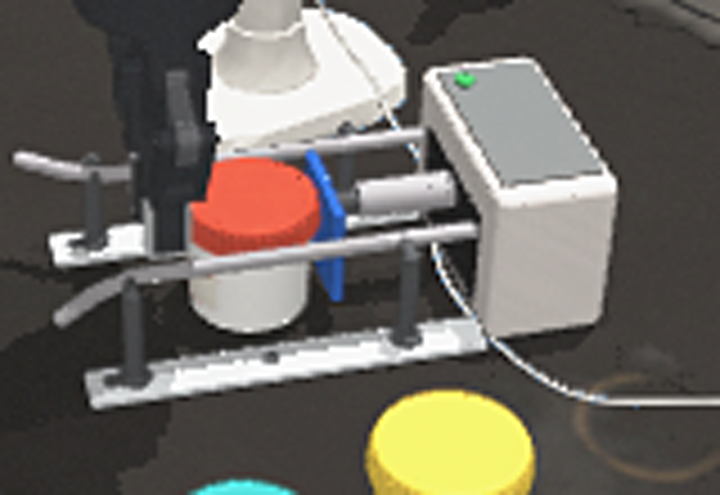

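The scene shows the pot upright in the lane at (255,240), pressing on the blue plate at (328,225). It has held at about 10–11 N at the wrist for more than 1.3 s. I'll now ease off at 15 mm/s.

>>> arm_command --increments '[[[-1.2, 0, 0, 0, 0.25], [0, 0, 0, 0, 0.25], [1.2, 0, 0, 0, 0.25], [2.4, 0, 0, 0, 0.25], [3.6, 0, 0, 0, 0.25], [4.8, 0, 0, 0, 0.25], [6, 0, 0, 0, 0.25], [7.2, 0, 0, 0, 0.25], [8.4, 0, 0, 0, 0.25], [9.6, 0, 0, 0, 0.25], [10.8, 0, 0, 0, 0.25], [12, 0, 0, 0, 0.25], [13.2, 0, 0, 0, 0.25], [14.4, 0, 0, 0, 0.25], [15.6, 0, 0, 0, 0.25], [17, 0, 0, 0, 0.25], [18.5, 0, 0, 0, 0.25], [20, 0, 0, 0, 0.25]]]'

```text
t: 18.73
tcp_pos: [0.4762, -0.2645, 0.0095]
orientation: [-0.004, 0.26, 0.966, 0.001]
wrist_force: [0.2, -0.2, -0.4]
opening: 0.246
```

```bash
python3 st.py
python3 - <<'E'
from h import *
p=env.snapshot('scene');cv2.imwrite('pics/s14.png',cv2.cvtColor(cv2.resize(p['image'][160:270,230:390],None,fx=4.5,fy=4.5,interpolation=cv2.INTER_CUBIC),cv2.COLOR_RGB2BGR))
E
```

```text
t 18.7333 tcp [ 0.4762 -0.2645  0.0095] toolyaw 149.9162287727413 j [-0.5072  0.4049 -0.2785  0.8952  0.0002  0.0178] fwd 115.09298386942703 lat 3.2304619472947955 F [ 0.2489 -0.1887 -0.4289] Ffwd 0.3099520391763284 Flat -0.038958423129860247 op 0.24600967231866694
```

View pics/s14.png

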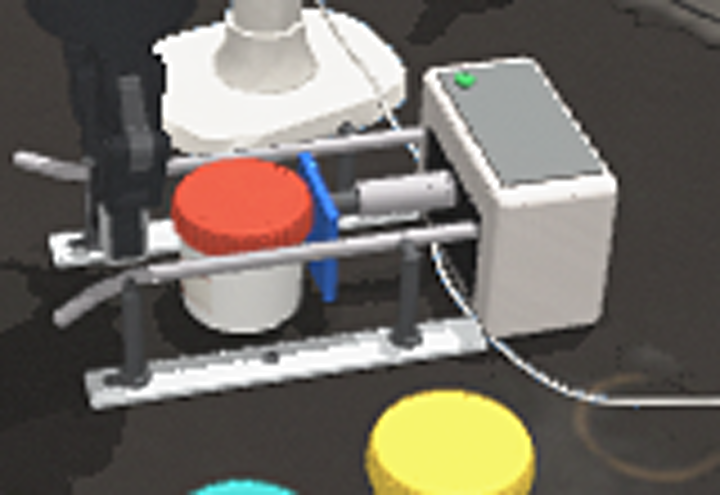

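The fingers are clear of the pot, with the finger edge at about (160,210) and the lid edge at (173,205). The lid still touches the plate at (312,200). I'll back off a little more and then go up.

>>> arm_command --increments '[[[4, 0, 0, 0, 0.25], [8, 0, 0, 0, 0.25], [10, 0, -5, 0, 0.25], [10, 0, -15, 0, 0.25], [10, 0, -35, 0, 0.25], [10, 0, -60, 0, 0.25], [10, 0, -90, 0, 0.25], [20, 0, -120, 0, 0.25], [50, 0, -150, 0, 0.25], [80, 0, -170, 0, 0.25], [110, 0, -180, 0, 0.25], [130, 0, -180, 0, 0.25], [150, 0, -180, 0, 0.25], [150, 0, -180, 0, 0.25]]]'

```text
t: 19.95
tcp_pos: [0.3446, -0.1884, 0.1922]
orientation: [-0.004, 0.26, 0.966, 0.001]
wrist_force: [0.4, -0.3, 1.3]
opening: 0.252
```

```bash
python3 st.py; python3 two.py t15.png;  python3 - <<'E'
from h import *
p=env.snapshot('scene');cv2.imwrite('pics/s15.png',cv2.cvtColor(cv2.resize(p['image'][160:270,190:350],None,fx=4.5,fy=4.5,interpolation=cv2.INTER_CUBIC),cv2.COLOR_RGB2BGR))
E
```

```text
t 19.95 tcp [ 0.3446 -0.1884  0.1922] toolyaw 149.91754417693352 j [-0.5005  0.0186 -0.284   1.2756  0.0003  0.0245] fwd -36.95325362727434 lat 3.4021879007719784 F [ 0.3941 -0.323   1.3392] Ffwd 0.5028355502139428 Flat -0.08268321354656177 op 0.2517762441006604
```

View pics/t15.png

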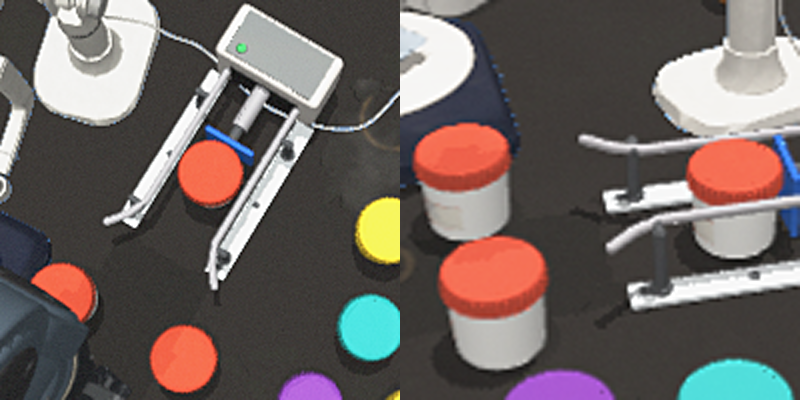

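View pics/s15.png

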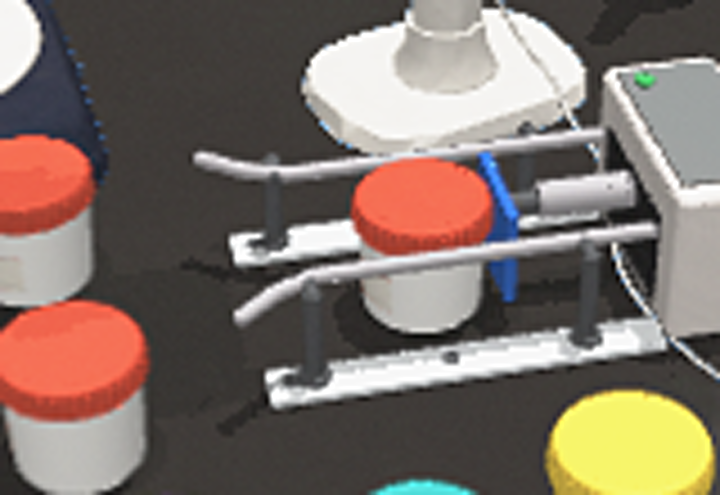

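The pot stands against the plate. The neighbours are at the same pixels as at the start: (61,295) and (183,358) in the top view. Comparing pressed and released pictures, the plate moved about 4 mm back, which suggests a press of about 8–9 N. I'm handing the job in.

```bash
python3 -c "
from cell import env
print(env.finish_job())"
```

```text
the job is handed in; nothing more can be done
None
```

I slid the middle red pot straight out of the row and into the dock, pressed it on the blue plate, eased off at about 15 mm/s and lifted the gripper clear. The job was handed in at about 20 s of the 58 s allowed.

- **False start:** my first pass went over the lids, because the part-open fingertips stand well above the TCP point. The pictures afterwards showed no pot had moved, so I came in lower for the real push.
- **Press force:** the wrist read about 10–11 N for more than 1.3 s. After allowing for pot friction, that is about 7–9 N on the plate. The plate's spring-back, about 4 mm in the pictures, suggests 8–9 N. Neither is a direct reading. The highest wrist push I read was about 11 N, below the 15 N limit.
- **Vertical force:** the wrist also read about 5–6 N upwards during the press, meaning the fingers bore down slightly on the lid. The pot stayed upright.
- **Final check:** the pot stands upright in the lane, apparently touching the plate, with the gripper well away. Both neighbours are at their starting pixels, to within a pixel or so (about 2 mm). The reader's light looked green throughout, so it did not confirm that the pot registered.

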